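# Take the spent filter out of the fume extractor and clip on the port cover

### The arm

A 6-joint arm with a two-finger parallel gripper is mounted at the origin on the work surface. World frame = base frame: x ahead of the robot, y to its left, z up, the work surface at z = 0. Lengths are in m, angles in rad, forces in N, time in s.
With the tool pointing down it reaches from about 0.225 to 0.875 m from the base axis. Payload 3.4 kg.
Tool frame: the origin (TCP) lies between the finger pads; the fingertips stand 25 mm ahead of it and the grasp point (between the pads) lies 6 mm ahead of it; z points along the fingers, y is the line along which they close (so a half turn about z gives the same grasp; the last joint's range is limited). The gripper opens to 85 mm and grips with 20 to 120 N. Pads are 22 mm wide; open, the fingers measure 114 mm over their backs; the gripper's body (76 mm by 85 mm) begins 54 mm behind the grasp point. The pads swing forward as they close: fully open they stand 13 mm farther back than shut.
Start: joints at [-1.46, 0.276, 1.505, -0, 1.361, -0.121], TCP at [0.132, -0.56, 0.256] pointing down, gripper open.
Joint ranges: [-2.89, 2.89], [-0.75, 2.08], [0.22, 2.7], [-1.18, 4.32], [0.11, 2.71], [-2.7, 2.7]. Speed limits (rad/s): [2.57, 2.57, 3.14, 3.14, 3.14, 3.14].

### API

Orientations are given as a unit quaternion [w, x, y, z].
In Python, from rig import manip, cams, ticket gives the robot as it stands.
- The arm moves only by the tool step_arm, never from a script. Its argument "increments" is a list of rows, each an object with "dp": the shift along the world's x, y, z each as a share of 0.2 m, from -1 to 1, a list of three; "yaw": the turn about the world's z as a share of 0.15 rad, from -1 to 1; "grip": the opening, from 0 (shut) to 1 (fully open). In form: [{"dp": [tx, ty, tz], "yaw": yaw, "grip": grip}, ...]. A call has 1 to 5 rows; each row shifts and turns the commanded pose from where the row before left it; what a row does not reach is not made up. A row lasts 1/8 s, in which the tool goes at most 62.5 mm and 10.7 degrees, less where a joint would pass 70% of its speed; a pose out of reach is approached as far as the arm can. A call with a number of a shift or a turn outside -1 to 1 is refused whole. A call with a gripper value outside its range is refused whole. The fingers move at their own pace and stop on an object; "squeeze" is the grip in N (left out, the last holds). Time passes only in rows, so rows that do not move let the fingers close. It gives the time, the measured TCP pose, the force, the opening and the grip force at its end, in the units of the state.
- manip.get_state(): the state, without advancing time (a new reading comes with each control period).
- cams.get_image(name): name is "side" or "top" or "wrist"; returns the picture (384x512x3 uint8, blue, green, red); there is no depth.
- cams.get_calibration(name): a dict with "fx", "fy", "cx", "cy" (pixels), "extrinsics" (4x4, takes a point from camera to world coordinates). Camera axes: x right, y up, looking along -z (the intrinsics and any distortion apply to the point x, -y, -z); pixel columns grow to the right and rows downward; lengths in m; the calibration is good to about 2 mm. A picture is of the moment at which its call begins: read the wrist's pose just before it. get_calibration takes no time and is no camera call; for the wrist camera it gives the pose at the moment of the call.
- ticket.sign_off(): hands the job in; it is judged then, once.
The state is a dict: "clock": time; "qpos": joint angles; "qd": joint speeds; "effort": joint torques, N m; "position": TCP position; "ee_rot": TCP orientation; "contact_force": force on the tool from outside, world axes, zero at the start; "moment": the same for the moment, N m; "width": finger opening in m; "gripper_force": force on a finger pad.
Only numpy, scipy, OpenCV 4.12 (cv2) and the standard library are available. Lean on these libraries where they do the work, as an engineer would, in place of code of your own. Each camera call takes 0.05 s, during which the arm holds its last target. There are 200 camera calls.

### The job

Take the spent filter out of the solder-fume extractor: turn it anticlockwise by its bar handle, past its click until its lugs come free, and draw it straight out of its sloping port. Set it down gently in the metal tray, standing with its handle up, then press the black cover squarely onto the empty port, handle outwards, until both of its clip arms snap over the two steel catches on the sides of the collar and it sits fully home, and let go. Leave the spray can, blower and screwdriver where they are.

Things in the scene. Friction and masses are not known exactly. Their poses are not given: they have to be found in the camera images.
- extractor: Bench fume extractor, fixed: a white box head (180 x 200 x 70) on a dark stand, its face sloping 30 degrees from horizontal, the low edge towards the body's -x. Origin: centre of the footprint on the bench, z up. Port centre is 135 above the origin.
- port (a point): Centre of the port's flat floor, on the sloping face. z points straight out (30 degrees from vertical, leaning to the extractor's -x), x up the slope, y level. A black collar surrounds it: inner radius 38, outer 42, 20 high. Its inward flange (inner radius 32, 13 to 20 above the floor) holds the lugs down except at two windows, 30-90 and 210-270 degrees round from +x towards +y.
- rim (a point): Centre of the collar's rim, 20 above the port's floor along port z. Two sprung steel catch bars, 24 long along port x, poke out of the collar at port y = +46.5 and -46.5, port z = 13; they yield inwards under the cover's clip arms and spring back.
- filter: Spent filter, grey plastic, 84 to 168 g: a can 60 across, 26 high. Two lugs at +x and -x, 4 to 10 above the origin, reach radius 35.5. Origin: centre of its flat inner end; z out of the handle end. Starts locked in the port, its origin and axes on the port's.
- filter_grip (a point): Grip point of the filter's bar handle, 48 above the filter's origin; the bar is 42 long along the filter's x, 12 wide, from 26 to 56 above the origin. Turned anticlockwise seen from outside (positive about port z) it clicks past a sprung detent (0.2 to 0.3 N m, free by about 44 degrees), end stop at about 72 degrees; it lifts out along port z at 48 to 70, best 60.
- mat: Blue work mat, fixed, 250 x 330 x 3 thick, on which the tray and cover lie. Origin: centre of its underside.
- tray: Shallow aluminium tray, fixed, 125 x 125 outside, walls 4 thick, 18 high. Origin: centre of its underside (on the mat); inner floor 4 above the origin.
- cover: Black plastic port cover, 80 g: a disc 92 across, 16 to 20 above the origin, with two rigid clip arms at y = +49.5 and -49.5, 24 wide, down to the origin's level, beads inward. A tapered plug underneath centres it in the collar. Origin: centre, level with the arm ends; z up through the handle. Starts standing on its arms on the mat.
- cover_grip (a point): Grip point of the cover's aluminium bar handle, 42 above its origin; bar 42 long along the cover's x, 12 wide, 20 to 50 above the origin. Fully home, the cover's origin is on the port axis 4 above the port's floor, its z along port z, its y along port y (either way round). The clips touch about 11 before home, resist with 6 to 10 N, and snap over about 6 before home.
- spray_can: White can, radius 27, height 160, standing; bystander. Origin: centre of its underside.
- blower: Black rubber dust blower, 56 across, 100 high, standing; bystander. Origin: centre of its underside.
- screwdriver: Screwdriver lying on the bench; bystander. Origin: near its middle.
Not all that is in view belongs to the job. Several things look just like the cover: the one meant starts farthest from the robot's base.

How it is judged:
By the outcome, as a careful person would: the job done as asked, in the order asked, and still so for the second after the job is handed in, with the robot touching nothing.
It also fails if it takes over 61 s, if anything falls off the work surface, if the arm or the gripper's body presses on something with over 40 N, if the wrist force passes 120 N, or if a joint passes its speed limit or range.

## Working session

There is one attempt and no reset: what is moved stays moved. The work goes in short steps, Python scripts to look and compute and a tool call to move; the robot and the scene stay as the last step left them, time stands still between calls to the robot, and variables do not carry over. Pictures are saved under pics/ and viewed, at most 10 in all, crops included, and the job is handed in when it is done.

Besides the shell and the picture viewer there is one more tool, called after "Call:" in YAML: its name, and indented under it one key for each argument. step_arm: Moves the arm, as the interface text tells. Shift numbers are shares of 0.2 m and turn numbers shares of 0.15 rad, none past 1 either way. Its arguments: {"type":"object","properties":{"increments":{"type":"array"},"squeeze":{"type":"number"}},"required":["increments"]}

```bash
ls; mkdir -p pics
cat > h.py <<'E'
import numpy as np, cv2
from rig import manip, cams, ticket
def shot(n,f=None):
    im=cams.get_image(n)
    if f: cv2.imwrite('pics/'+f,im)
    return im
def ray(n,u,v,cal=None):
    c=cal or cams.get_calibration(n); E=np.array(c['extrinsics'])
    d=E[:3,:3]@np.array([(u-c['cx'])/c['fx'],-(v-c['cy'])/c['fy'],-1.]); return E[:3,3],d
def onz(n,u,v,z,cal=None):
    o,d=ray(n,u,v,cal); return o+d*(z-o[2])/d[2]
def proj(n,p,cal=None):
    c=cal or cams.get_calibration(n); E=np.array(c['extrinsics'])
    q=E[:3,:3].T@(np.asarray(p)-E[:3,3]); return np.array([c['cx']-c['fx']*q[0]/q[2], c['cy']+c['fy']*q[1]/q[2]])
E
python3 - <<'E'
from h import *
a=shot('top');b=shot('side')
cv2.imwrite('pics/top.png',a);cv2.imwrite('pics/side.png',b)
for n in('top','side'):
    c=cams.get_calibration(n);print({k:(np.round(v,3).tolist()) for k,v in c.items()})
E
```

```text
pics
{'fx': 368.194, 'fy': 368.194, 'cx': 253.358, 'cy': 194.819, 'extrinsics': [[-0.078, 0.972, -0.222, 0.295], [-0.997, -0.077, 0.015, -0.121], [-0.002, 0.223, 0.975, 1.081], [0.0, 0.0, 0.0, 1.0]]}
{'fx': 450.772, 'fy': 450.772, 'cx': 266.411, 'cy': 185.366, 'extrinsics': [[-0.906, 0.224, -0.36, 0.064], [-0.424, -0.501, 0.755, 0.82], [-0.011, 0.836, 0.548, 0.832], [0.0, 0.0, 0.0, 1.0]]}
```

View pics/top.png

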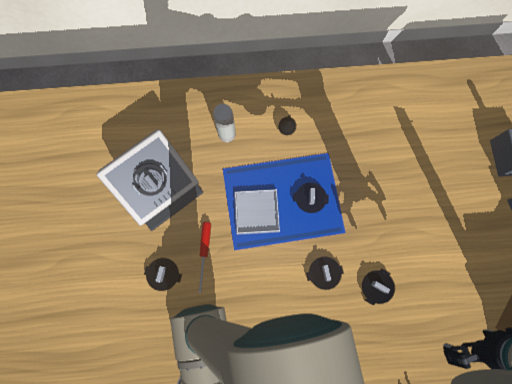

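View pics/side.png

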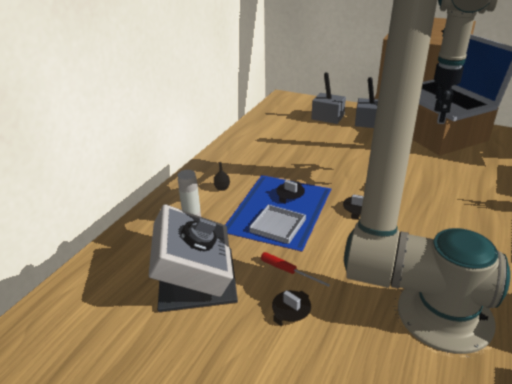

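The top view shows the extractor at about (150,180), the tray at (257,211), and four cover-like things at (310,196), (325,272), (379,287) and (162,274). Only the one at (310,196) is on the mat, and it should be farthest from the base. I'll check its distance and enlarge it, together with the extractor.

Run:
```python
from h import *
a=cv2.imread('pics/top.png');b=cv2.imread('pics/side.png')
for u,v in((310,196),(325,272),(379,287),(162,274)):
    p=onz('top',u,v,.025);print((u,v),p.round(3),np.hypot(*p[:2]).round(3))
f=lambda i,x,y,w,h,s:cv2.resize(i[y:y+h,x:x+w],(w*s,h*s),interpolation=cv2.INTER_CUBIC)
A=f(a,90,122,130,112,3);B=f(b,145,195,130,112,3);C=f(a,220,145,130,112,3)[:264];D=f(b,225,170,130,112,3)[:264]
cv2.imwrite('pics/crop.png',np.vstack([np.hstack([A,B]),np.hstack([C,D])]))
```

```text
(310, 196) [ 0.519 -0.303  0.025] 0.601
(325, 272) [ 0.299 -0.321  0.025] 0.438
(379, 287) [ 0.246 -0.465  0.025] 0.527
(162, 274) [0.329 0.136 0.025] 0.356
```

View pics/crop.png

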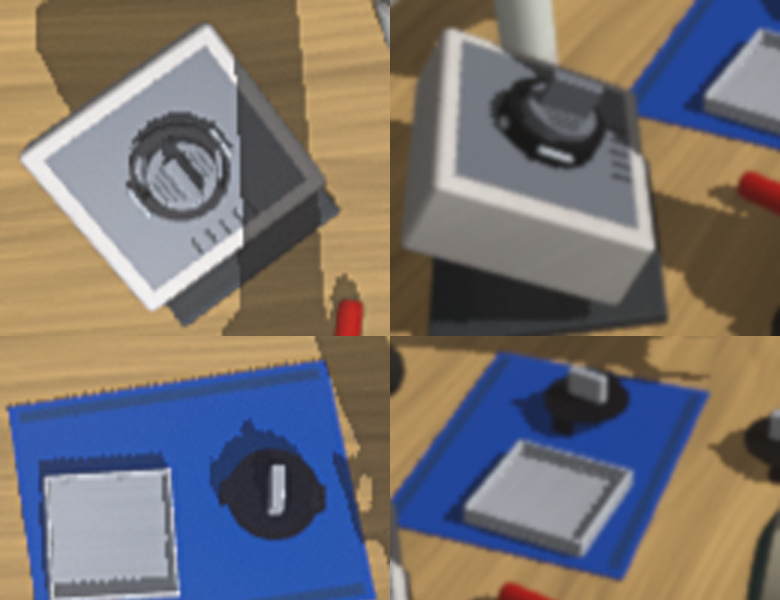

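```bash
cat >> h.py <<'E'
def tri(a,b,na='top',nb='side'):
    o1,d1=ray(na,*a);o2,d2=ray(nb,*b)
    s=np.linalg.lstsq(np.c_[d1,-d2],o2-o1,rcond=None)[0]
    p,q=o1+s[0]*d1,o2+s[1]*d2
    return (p+q)/2,np.linalg.norm(p-q)
E
python3 - <<'E'
from h import *
C={'T':((158.3,130.3),(165.7,205)),'L':((97.3,174.7),(160.7,258.3)),'B':((140.7,225.3),(233.3,276.7)),'R':((198.3,183.7),(226.7,227.7))}
P={}
for k,(a,b) in C.items():
    P[k],e=tri(a,b);print(k,P[k].round(4),round(e,4))
for a,b in('TL','LB','BR','RT'):print(a,b,np.linalg.norm(P[a]-P[b]).round(4),(P[b]-P[a]).round(4))
print(sum(P.values())/4)
for n,(u,v) in dict(bl=(90+45/3,0),).items():pass
# tray, cover
g=lambda u,v:(220+u/3,145+(v-336)/3)
for n,(u,v),z in(('tray',(44,474),.021),('tray',(170,468),.021),('tray',(178,594),.021),('cov bar top',(278,466),.053),('bar bot',(277,514),.053),('arm l',(220,497),.022),('arm r',(326,490),.022)):
    print(n,onz('top',*g(u,v),z).round(4))
E
```

```text
T [0.6918 0.0992 0.1753] 0.0063
L [0.587  0.2609 0.1694] 0.0015
B [0.4602 0.1748 0.0888] 0.0015
R [0.5672 0.0149 0.0807] 0.0003
T L 0.1928 [-0.1048  0.1617 -0.0059]
L B 0.1731 [-0.1268 -0.086  -0.0805]
B R 0.1926 [ 0.1071 -0.1599 -0.0081]
R T 0.1776 [0.1245 0.0843 0.0946]
[0.57653522 0.13747316 0.12853311]
tray [ 0.5528 -0.0833  0.021 ]
tray [ 0.5491 -0.2078  0.021 ]
tray [ 0.4242 -0.204   0.021 ]
cov bar top [ 0.5353 -0.3086  0.053 ]
bar bot [ 0.4888 -0.3023  0.053 ]
arm l [ 0.5159 -0.2539  0.022 ]
arm r [ 0.5147 -0.3584  0.022 ]
```

Call:
step_arm:
  increments:
    - {"dp": [0.18, 0.1, 0.03], "yaw": 0, "grip": 1}
    - {"dp": [0.18, 0.1, 0.03], "yaw": 0, "grip": 1}
    - {"dp": [0.18, 0.1, 0.03], "yaw": 0, "grip": 1}
    - {"dp": [0.18, 0.1, 0.03], "yaw": 0, "grip": 1}
    - {"dp": [0.18, 0.1, 0.03], "yaw": 0, "grip": 1}

```text
clock: 0.72
position: [0.3131, -0.4587, 0.2861]
ee_rot: [-0.0, 0.993, 0.116, -0.0]
contact_force: [0.3, -0.4, 0.6]
width: 0.0852
gripper_force: 0.0
```

Call:
step_arm:
  increments:
    - {"dp": [0.18, 0.1, 0.03], "yaw": 0, "grip": 1}
    - {"dp": [0.18, 0.1, 0.03], "yaw": 0, "grip": 1}
    - {"dp": [0.18, 0.1, 0.03], "yaw": 0, "grip": 1}
    - {"dp": [0.18, 0.1, 0.03], "yaw": 0, "grip": 1}
    - {"dp": [0, 0, 0], "yaw": 0, "grip": 1}

```text
clock: 1.35
position: [0.4583, -0.3781, 0.3101]
ee_rot: [-0.0, 0.993, 0.118, 0.0]
contact_force: [-0.6, -1.5, -0.4]
width: 0.0853
gripper_force: 0.0
```

Run:
```python
from h import *
s=manip.get_state();print({k:np.round(v,3).tolist() for k,v in s.items()})
shot('wrist','w1.png');c=cams.get_calibration('wrist');print(c['fx'],c['cx'],c['cy'],np.round(c['extrinsics'],3).tolist())
for p in((.515,-.305,.05),(.49,-.144,.02)):print(proj('wrist',p))
```

```text
{'clock': 1.35, 'qpos': [-0.807, 0.281, 1.366, 0.001, 1.495, 0.528], 'qd': [-0.045, -0.009, 0.03, -0.047, 0.005, -0.017], 'effort': [1.343, -42.954, -26.008, 0.354, -0.051, 0.111], 'position': [0.458, -0.378, 0.31], 'ee_rot': [-0.0, 0.993, 0.118, 0.0], 'contact_force': [-0.637, -1.51, -0.412], 'moment': [0.024, 0.023, -0.047], 'gripper_force': 0.0, 'width': 0.085}
270.625308329236 250.16029867355616 192.45937636530098 [[0.232, 0.939, 0.254, 0.522], [-0.973, 0.224, 0.061, -0.364], [-0.0, -0.261, 0.965, 0.427], [0.0, 0.0, 0.0, 1.0]]
[206.30685294 114.11488856]
[ 95.94872462 105.0001876 ]
```

View pics/w1.png

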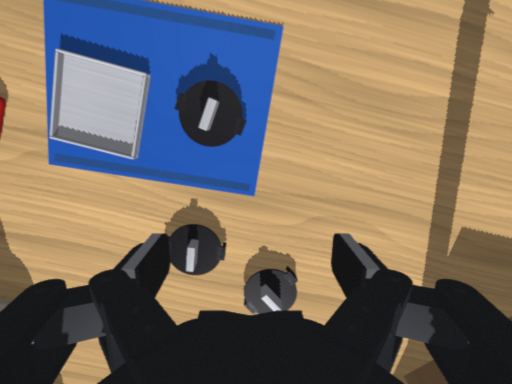

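The wrist view shows the chosen cover on the mat, with its bar at about (209,114). The tray is at (100,103), and the two near lookalikes are at (197,250) and (270,290). Next is the extractor.

Call:
step_arm:
  increments:
    - {"dp": [0.035, 0.25, 0.01], "yaw": 0.235, "grip": 1}
    - {"dp": [0.035, 0.25, 0.01], "yaw": 0.235, "grip": 1}
    - {"dp": [0.035, 0.25, 0.01], "yaw": 0.235, "grip": 1}
    - {"dp": [0.035, 0.25, 0.01], "yaw": 0.235, "grip": 1}
    - {"dp": [0.035, 0.25, 0.01], "yaw": 0.235, "grip": 1}

```text
clock: 2.02
position: [0.4901, -0.1291, 0.32]
ee_rot: [0.0, 0.979, 0.202, -0.0]
contact_force: [1.0, 0.2, 0.3]
width: 0.0853
gripper_force: 0.0
```

Call:
step_arm:
  increments:
    - {"dp": [0.035, 0.25, 0.01], "yaw": 0.235, "grip": 1}
    - {"dp": [0.035, 0.25, 0.01], "yaw": 0.235, "grip": 1}
    - {"dp": [0.035, 0.25, 0.01], "yaw": 0.235, "grip": 1}
    - {"dp": [0.035, 0.25, 0.01], "yaw": 0.235, "grip": 1}
    - {"dp": [0.035, 0.25, 0.01], "yaw": 0.235, "grip": 1}

```text
clock: 2.65
position: [0.5258, 0.1205, 0.33]
ee_rot: [0.0, 0.958, 0.288, -0.0]
contact_force: [0.2, 0.2, 0.5]
width: 0.0857
gripper_force: 0.0
```

Call:
step_arm:
  increments:
    - {"dp": [0, 0, 0], "yaw": 0, "grip": 1}
    - {"dp": [0, 0, 0], "yaw": 0, "grip": 1}

```text
clock: 2.9
position: [0.5257, 0.1192, 0.3299]
ee_rot: [0.001, 0.958, 0.288, -0.001]
contact_force: [0.0, 0.2, 0.7]
width: 0.0856
gripper_force: 0.0
```

Run:
```python
from h import *
s=manip.get_state();print(s['position'],s['ee_rot'],s['qpos'])
im=shot('wrist','w2.png');np.save('w2.npy',cams.get_calibration('wrist'),allow_pickle=True)
p=proj('wrist',(.565,.13,.17));print(p)
u,v=np.clip(p.astype(int),[100,75],[411,308])
print(u-100,v-75)
cv2.imwrite('pics/w2c.png',cv2.resize(im[v-75:v+75,u-100:u+100],None,fx=4,fy=4,interpolation=cv2.INTER_CUBIC))
```

```text
[0.52567864 0.11915986 0.32986543] [ 5.43421131e-04  9.57732644e-01  2.87658295e-01 -7.69784006e-04] [ 9.46677292e-02  1.89125332e-01  1.44254664e+00 -1.36973475e-03
  1.51121765e+00  1.08198446e+00]
[261.27546272 147.67673579]
161 72
```

View pics/w2c.png

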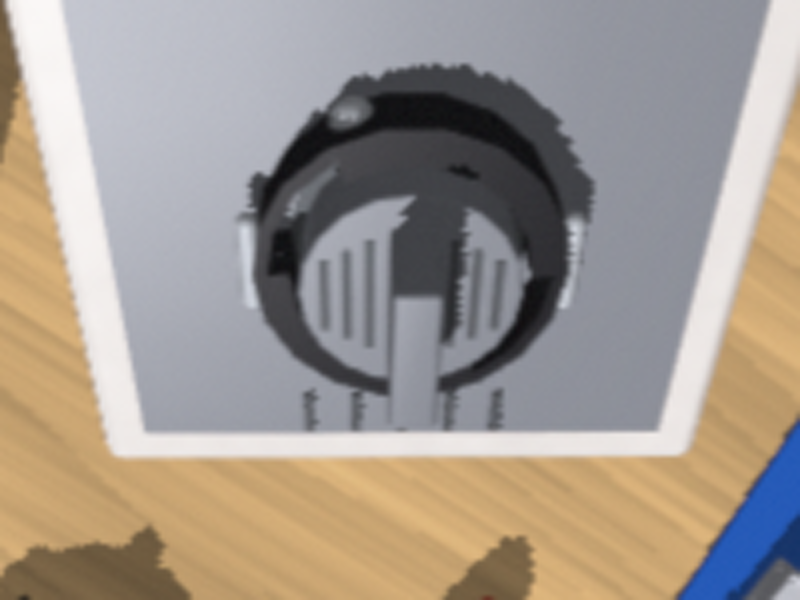

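Run:
```python
from h import *
c=np.load('w2.npy',allow_pickle=True).item()
f=lambda u,v:(u/4+161,v/4+72)
z=.135+.013*.866
L=onz('wrist',*f(248.5,260),z,c);R=onz('wrist',*f(572,262),z,c)
print(L,R,np.linalg.norm(L-R),np.degrees(np.arctan2(*(L-R)[[1,0]]))-90)
m=(L+R)/2;yaw=np.radians(np.degrees(np.arctan2(*(L-R)[[1,0]]))-90)
h=np.array([np.cos(yaw),np.sin(yaw),0]);pz=-.5*h+np.array([0,0,.866])
port=m-.013*pz;print('port',port,'grip',port+.048*pz)
px=.866*h+np.array([0,0,.5])
for n,q in dict(bar_hi=port+.056*pz+.021*px,bar_lo=port+.056*pz-.021*px,rimhi=port+.02*pz+.042*px,rimlo=port+.02*pz-.042*px).items():
    for cam,cc in(('wrist',c),('top',None),('side',None)):
        w=proj(cam,q,cc)
        if cam=='wrist':w=(w-[161,72])*4
        print(n,cam,w.round(1))
# head corners in wrist
for n,(u,v) in dict(botL=(110,455),botR=(690,452)).items():print(n)
```

```text
[0.55019414 0.16911382 0.146258  ] [0.59840692 0.09502326 0.146258  ] 0.08839616958795962 33.05316765773597
port [0.5797486  0.13561376 0.135     ] grip [0.55963264 0.12252375 0.176568  ]
bar_hi wrist [420.2 288.9]
bar_hi top [145.6 174.2]
bar_hi side [197.9 217.4]
bar_lo wrist [412.5 423.8]
bar_lo top [155.9 187.4]
bar_lo side [214.2 223. ]
rimhi wrist [418.4 129.4]
rimhi top [140.1 165.7]
rimhi side [183.3 225.8]
rimlo wrist [405.3 394.9]
rimlo top [160.  191.3]
rimlo side [215.6 236.6]
botL
botR
```

Run:
```python
from h import *
c=np.load('w2.npy',allow_pickle=True).item()
def near(rays):
    A=np.zeros((3,3));b=np.zeros(3)
    for o,d in rays:
        d=d/np.linalg.norm(d);M=np.eye(3)-np.outer(d,d);A+=M;b+=M@o
    p=np.linalg.solve(A,b);return p,[round(float(np.linalg.norm((np.eye(3)-np.outer(d,d)/(d@d))@(p-o))),4) for o,d in rays]
w=lambda u,v:ray('wrist',u/4+161,v/4+72,c)
# bar top centre
print(near([w(415,363),ray('side',208.3,220.5)]))
print(near([w(415,363),ray('top',151.3,178.5),ray('side',208.3,220.5)]))
# corners bottom of head face
print('B',near([w(112,455),ray('top',140.7,225.3),ray('side',233.3,276.7)]))
print('R',near([w(690,452),ray('top',198.3,183.7),ray('side',226.7,227.7)]))
a=cv2.imread('pics/top.png')[160:196,135:170];b=cv2.imread('pics/side.png')[210:245,185:225]
cv2.imwrite('pics/ab.png',np.hstack([cv2.resize(a,(400,400),interpolation=2),cv2.resize(b,(400,400),interpolation=2)]))
```

```text
(array([0.5538539 , 0.11854688, 0.18135696]), [0.002, 0.002])
(array([0.55668256, 0.11860302, 0.18305556]), [0.0019, 0.0056, 0.0047])
B (array([0.4611739 , 0.175236  , 0.08758269]), [0.0018, 0.0003, 0.0018])
R (array([0.5694449 , 0.01230759, 0.07975673]), [0.0044, 0.0033, 0.0016])
```

View pics/ab.png

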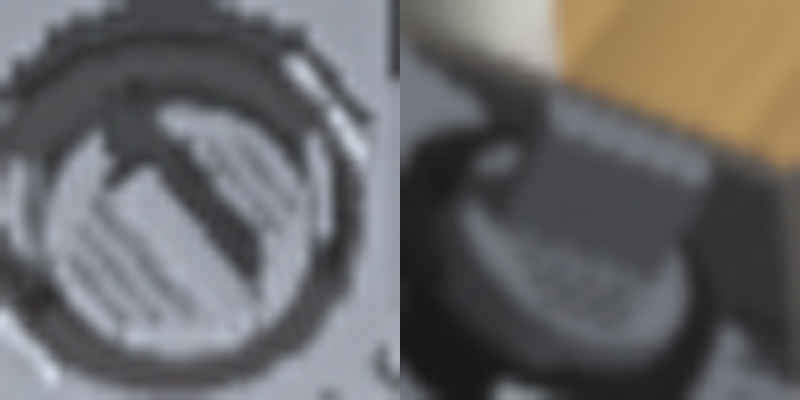

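Run:
```python
from h import *
c=np.load('w2.npy',allow_pickle=True).item()
def near(rays):
    A=np.zeros((3,3));b=np.zeros(3)
    for o,d in rays:
        d=d/np.linalg.norm(d);M=np.eye(3)-np.outer(d,d);A+=M;b+=M@o
    p=np.linalg.solve(A,b);return p,[round(float(np.linalg.norm((np.eye(3)-np.outer(d,d)/(d@d))@(p-o))),4) for o,d in rays]
w=lambda u,v:ray('wrist',u/4+161,v/4+72,c)
p,e=near([w(415,363),ray('top',150.9,181.6),ray('side',208,221.8)]);print(p,e)
h=np.array([np.cos(.58),np.sin(.58),0]);pz=-.5*h+np.array([0,0,.866]);print('port',p-.056*pz,'grip',p-.008*pz)
```

```text
[0.55427986 0.11987876 0.17960763] [0.0009, 0.0016, 0.0021]
port [0.57770081 0.13522343 0.13111163] grip [0.55762571 0.12207085 0.17267963]
```

The crop shows the bar's top face at side (208,222) and top (151,181.6). Triangulated, the grip point is near (0.558, 0.122, 0.175) and the port yaw is about 33°. I'll straddle the bar with the fingers and close on it.

Call:
step_arm:
  increments:
    - {"dp": [0.05, 0.005, -0.12], "yaw": 0, "grip": 0.55}
    - {"dp": [0.05, 0.005, -0.12], "yaw": 0, "grip": 0.55}
    - {"dp": [0.05, 0.005, -0.12], "yaw": 0, "grip": 0.55}
    - {"dp": [0.015, 0, -0.12], "yaw": 0, "grip": 0.55}
    - {"dp": [0, 0, -0.1], "yaw": 0, "grip": 0.55}
  squeeze: 20

```text
clock: 3.58
position: [0.559, 0.1212, 0.2132]
ee_rot: [0.0, 0.958, 0.287, -0.001]
contact_force: [0.4, 0.5, -0.3]
width: 0.0471
gripper_force: 0.0
```

Call:
step_arm:
  increments:
    - {"dp": [0, 0, -0.1], "yaw": 0, "grip": 0.4}
    - {"dp": [0, 0, -0.035], "yaw": 0, "grip": 0.4}
    - {"dp": [0, 0, 0], "yaw": 0, "grip": 0.4}

```text
clock: 3.95
position: [0.5591, 0.1223, 0.1872]
ee_rot: [0.0, 0.958, 0.287, -0.0]
contact_force: [-0.1, 0.2, -0.0]
width: 0.0342
gripper_force: 0.0
```

Call:
step_arm:
  increments:
    - {"dp": [0, 0, 0], "yaw": 0, "grip": 0.05}
    - {"dp": [0, 0, 0], "yaw": 0, "grip": 0.05}
    - {"dp": [0, 0, 0], "yaw": 0, "grip": 0.05}
    - {"dp": [0, 0, 0], "yaw": 0, "grip": 0.05}

```text
clock: 4.45
position: [0.5594, 0.1237, 0.1882]
ee_rot: [0.0, 0.958, 0.288, 0.001]
contact_force: [-0.7, 1.4, 4.6]
width: 0.0115
gripper_force: 26.6
```

Call:
step_arm:
  increments:
    - {"dp": [0, 0, 0.012], "yaw": 0, "grip": 0.2}
    - {"dp": [0, 0, 0], "yaw": 0.7, "grip": 0.2}
    - {"dp": [0, 0, 0], "yaw": 0.7, "grip": 0.2}
    - {"dp": [0, 0, 0], "yaw": 0.7, "grip": 0.2}
    - {"dp": [0, 0, 0], "yaw": 0.7, "grip": 0.2}
  squeeze: 60

```text
clock: 5.08
position: [0.5588, 0.1234, 0.1905]
ee_rot: [-0.0, 0.876, 0.482, -0.0]
contact_force: [-1.8, 0.0, 7.4]
width: 0.017
gripper_force: 15.2
```

Call:
step_arm:
  increments:
    - {"dp": [0, 0, 0], "yaw": 0.7, "grip": 0.2}
    - {"dp": [0, 0, 0], "yaw": 0.7, "grip": 0.22}
    - {"dp": [0, 0, 0], "yaw": 0, "grip": 0.22}

```text
clock: 5.45
position: [0.5594, 0.1233, 0.1907]
ee_rot: [0.0, 0.821, 0.571, 0.001]
contact_force: [-1.8, 1.1, 5.7]
width: 0.0189
gripper_force: 5.5
```

Run:
```python
from h import *
s=manip.get_state();print(s['position'],s['ee_rot'],s['contact_force'],s['moment'],s['width'],s['gripper_force'])
```

```text
[0.5593569  0.12327898 0.19068094] [3.90297959e-04 8.21250396e-01 5.70567594e-01 5.06360468e-04] [-1.83390183  1.12616397  5.6991816 ] [ 0.06244334  0.15379794 -0.14712366] 0.01887635847824042 5.467182804823096
```

Call:
step_arm:
  increments:
    - {"dp": [0, 0, 0], "yaw": 0.7, "grip": 0.22}
    - {"dp": [0, 0, 0], "yaw": 0.7, "grip": 0.22}
    - {"dp": [0, 0, 0], "yaw": 0.7, "grip": 0.22}
    - {"dp": [0, 0, 0], "yaw": 0.7, "grip": 0.24}
    - {"dp": [0, 0, 0], "yaw": 0.7, "grip": 0.24}

```text
clock: 6.08
position: [0.5602, 0.1223, 0.1911]
ee_rot: [0.002, 0.644, 0.765, 0.0]
contact_force: [0.0, -2.0, 6.0]
width: 0.0205
gripper_force: 10.1
```

Call:
step_arm:
  increments:
    - {"dp": [0, 0, 0], "yaw": 0.7, "grip": 0.24}
    - {"dp": [0, 0, 0], "yaw": 0, "grip": 0.24}

```text
clock: 6.32
position: [0.5604, 0.1224, 0.1913]
ee_rot: [0.002, 0.604, 0.797, 0.001]
contact_force: [-0.3, -0.6, 7.0]
width: 0.0203
gripper_force: 9.3
```

Run:
```python
from h import *
s=manip.get_state();print(s['position'],s['ee_rot'],s['contact_force'],s['moment'],s['width'],s['gripper_force'])
```

```text
[0.56044048 0.1223677  0.19126655] [2.08703412e-03 6.04046472e-01 7.96946205e-01 5.00114818e-04] [-0.25509781 -0.60945832  6.96437426] [-0.29836536 -0.105609   -0.12247005] 0.020310952797850716 9.323960423016615
```

Call:
step_arm:
  increments:
    - {"dp": [0, 0, 0], "yaw": 0, "grip": 0.5}
    - {"dp": [0, 0, 0.2], "yaw": -0.3, "grip": 0.6}
    - {"dp": [0, 0, 0.25], "yaw": -1, "grip": 1}
    - {"dp": [0, 0, 0.1], "yaw": -1, "grip": 1}
    - {"dp": [0, 0, 0], "yaw": -1, "grip": 1}

```text
clock: 6.95
position: [0.5599, 0.1234, 0.3016]
ee_rot: [0.001, 0.782, 0.623, 0.001]
contact_force: [0.0, 0.3, -0.4]
width: 0.0857
gripper_force: 0.0
```

Call:
step_arm:
  increments:
    - {"dp": [0, 0, 0], "yaw": -1, "grip": 1}
    - {"dp": [0, 0, 0], "yaw": -1, "grip": 1}
    - {"dp": [0, 0, 0], "yaw": -1, "grip": 1}
    - {"dp": [0, 0, 0], "yaw": -1, "grip": 1}
    - {"dp": [0, 0, 0], "yaw": -1, "grip": 1}

```text
clock: 7.58
position: [0.5587, 0.1233, 0.2989]
ee_rot: [0.0, 0.956, 0.293, -0.001]
contact_force: [0.4, -0.1, -0.5]
width: 0.0854
gripper_force: 0.0
```

Call:
step_arm:
  increments:
    - {"dp": [-0.1, -0.06, 0], "yaw": -1, "grip": 1}
    - {"dp": [-0.1, -0.06, 0], "yaw": -1, "grip": 1}
    - {"dp": [0, 0, 0], "yaw": -0.7, "grip": 1}
    - {"dp": [0, 0, 0], "yaw": 0, "grip": 1}

```text
clock: 8.07
position: [0.5187, 0.0992, 0.2993]
ee_rot: [0.0, 0.995, 0.098, -0.0]
contact_force: [0.0, -0.3, -0.5]
width: 0.0859
gripper_force: 0.0
```

Run:
```python
from h import *
s=manip.get_state();print(s['position'],s['ee_rot'])
c=cams.get_calibration('wrist');im=shot('wrist');np.save('w3.npy',c,allow_pickle=True)
u,v=np.clip(proj('wrist',(.565,.127,.165),c).astype(int),[100,75],[411,308])
print(u-100,v-75)
cv2.imwrite('pics/w3c.png',cv2.resize(im[v-75:v+75,u-100:u+100],None,fx=4,fy=4,interpolation=cv2.INTER_CUBIC))
```

```text
[0.51873355 0.09920829 0.29934708] [ 8.41000435e-05  9.95229205e-01  9.75636239e-02 -4.02081741e-04]
129 62
```

View pics/w3c.png

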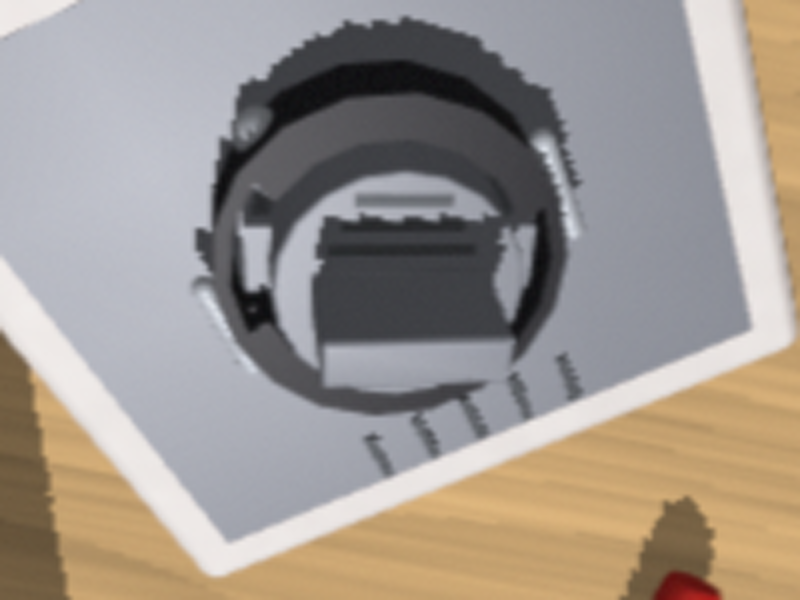

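Both lugs now show in the windows, at (255,258) and (520,260). I'll work out the bar's angle and its ends on the tilted plane.

```bash
cat >> h.py <<'E'
YAW=np.radians(33.3);H=np.array([np.cos(YAW),np.sin(YAW),0]);PZ=-.5*H+np.array([0,0,.866]);PX=.866*H+np.array([0,0,.5]);PY=np.array([-H[1],H[0],0])
PORT=np.array([.579,.1355,.135])
E
python3 - <<'E'
from h import *
c=np.load('w3.npy',allow_pickle=True).item()
def q(u,v):
    o,d=ray('wrist',u/4+129,v/4+62,c);P=PORT+.056*PZ
    p=o+d*((P-o)@PZ)/(d@PZ);return np.array([(p-PORT)@PX,(p-PORT)@PY])
P={k:q(*k) for k in((323,343),(323,387),(513,338),(515,372))}
for k,v in P.items():print(k,(v*1000).round(1))
L=list(P.values());a=(L[0]+L[1])/2;b=(L[2]+L[3])/2
d=a-b;print(np.degrees(np.arctan2(d[1],d[0])),np.linalg.norm(d),(a+b)/2)
print(PORT+.048*PZ)
for th in(55,60,65):
    t=np.radians(th);x=np.cos(t)*PX+np.sin(t)*PY;print(th,np.degrees(np.arctan2(x[1],x[0])),np.degrees(np.arcsin(x[2])))
E
```

```text
(323, 343) [12.9 16.9]
(323, 387) [ 2.8 21.6]
(513, 338) [ -4.1 -20. ]
(515, 372) [-12.8 -17.6]
66.79832037799275 0.04139676282946363 [-0.00030894  0.00019817]
[0.55894062 0.12232345 0.176568  ]
55 92.06822662741523 16.66576867405812
60 96.73562110720597 14.477512185929927
65 101.31003867082605 12.199081690448809
```

Call:
step_arm:
  increments:
    - {"dp": [0.064, 0.037, -0.05], "yaw": 0.1, "grip": 1}
    - {"dp": [0.064, 0.037, -0.1], "yaw": 0, "grip": 0.9}
    - {"dp": [0.064, 0.037, -0.1], "yaw": 0, "grip": 0.85}
    - {"dp": [0, 0, -0.12], "yaw": 0, "grip": 0.85}
    - {"dp": [0, 0, -0.12], "yaw": 0, "grip": 0.85}
  squeeze: 30

```text
clock: 8.75
position: [0.5581, 0.1222, 0.1995]
ee_rot: [-0.0, 0.994, 0.105, -0.001]
contact_force: [0.4, 0.0, -0.1]
width: 0.0728
gripper_force: 0.0
```

Call:
step_arm:
  increments:
    - {"dp": [0, 0, -0.09], "yaw": 0, "grip": 0.85}
    - {"dp": [0, 0, 0], "yaw": 0, "grip": 0.7}
    - {"dp": [0, 0, 0], "yaw": 0, "grip": 0.3}
    - {"dp": [0, 0, 0], "yaw": 0, "grip": 0.3}
    - {"dp": [0, 0, 0], "yaw": 0, "grip": 0.3}

```text
clock: 9.38
position: [0.5582, 0.1231, 0.1847]
ee_rot: [-0.001, 0.995, 0.104, 0.001]
contact_force: [-1.2, 6.6, 1.1]
width: 0.0437
gripper_force: 29.9
```

Call:
step_arm:
  increments:
    - {"dp": [0, 0, 0], "yaw": 0, "grip": 0.3}
    - {"dp": [0, 0, 0], "yaw": 0, "grip": 0.3}

```text
clock: 9.62
position: [0.5582, 0.1231, 0.1846]
ee_rot: [-0.001, 0.995, 0.104, 0.001]
contact_force: [-0.3, 4.9, 0.4]
width: 0.0437
gripper_force: 30.0
```

Call:
step_arm:
  increments:
    - {"dp": [-0.0125, -0.008, 0.026], "yaw": 0, "grip": 0.3}
    - {"dp": [-0.0125, -0.008, 0.026], "yaw": 0, "grip": 0.3}
    - {"dp": [-0.0125, -0.008, 0.026], "yaw": 0, "grip": 0.3}
  squeeze: 45

```text
clock: 10.0
position: [0.5504, 0.1175, 0.1998]
ee_rot: [-0.001, 0.995, 0.105, 0.001]
contact_force: [0.7, 4.1, -2.1]
width: 0.0429
gripper_force: 44.8
```

Call:
step_arm:
  increments:
    - {"dp": [-0.0125, -0.008, 0.026], "yaw": 0, "grip": 0.3}
    - {"dp": [-0.0125, -0.008, 0.026], "yaw": 0, "grip": 0.3}
    - {"dp": [-0.0125, -0.008, 0.026], "yaw": 0, "grip": 0.3}

```text
clock: 10.38
position: [0.5423, 0.1113, 0.2153]
ee_rot: [0.001, 0.995, 0.104, -0.0]
contact_force: [0.3, -0.5, -0.1]
width: 0.0431
gripper_force: 44.0
```

Run:
```python
from h import *
s=manip.get_state();print(s['position'],s['contact_force'],s['moment'],s['width'],s['gripper_force'])
im=shot('wrist');im2=shot('side')
cv2.imwrite('pics/v4.png',np.hstack([im[60:360,60:460],cv2.resize(im2[190:265,160:260],(400,300),interpolation=2)]))
```

```text
[0.54228504 0.11126371 0.2153256 ] [ 0.33968175 -0.49928604 -0.11611089] [-0.02202319 -0.02358478  0.01622494] 0.04306936396374466 43.97278448101133
```

View pics/v4.png

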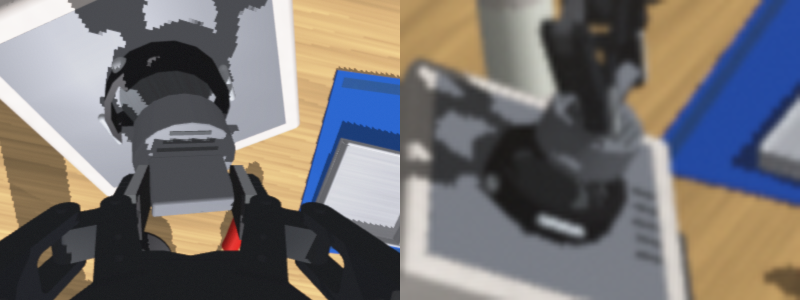

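The filter is out of the collar and held upright in the pads: wrist view around (185,180) in the crop. I'll clear the port and carry it to the tray.

Call:
step_arm:
  increments:
    - {"dp": [-0.0125, -0.008, 0.026], "yaw": 0, "grip": 0.3}
    - {"dp": [-0.02, -0.013, 0.045], "yaw": 0, "grip": 0.3}
    - {"dp": [-0.02, -0.013, 0.1], "yaw": 0, "grip": 0.3}
    - {"dp": [-0.04, -0.1, 0.1], "yaw": 0, "grip": 0.3}
    - {"dp": [-0.06, -0.2, 0.0], "yaw": 0, "grip": 0.3}

```text
clock: 11.1
position: [0.513, 0.0452, 0.2714]
ee_rot: [0.0, 0.994, 0.106, 0.002]
contact_force: [-0.0, -0.5, -1.6]
width: 0.0431
gripper_force: 44.1
```

Call:
step_arm:
  increments:
    - {"dp": [-0.06, -0.25, 0], "yaw": 0, "grip": 0.3}
    - {"dp": [-0.06, -0.25, 0], "yaw": 0, "grip": 0.3}
    - {"dp": [-0.06, -0.24, 0], "yaw": 0, "grip": 0.3}
    - {"dp": [-0.06, -0.2, 0], "yaw": 0, "grip": 0.3}
    - {"dp": [0, 0, -0.1], "yaw": 0, "grip": 0.3}

```text
clock: 11.72
position: [0.4642, -0.1462, 0.2508]
ee_rot: [0.002, 0.995, 0.102, 0.002]
contact_force: [-0.0, 0.8, -0.8]
width: 0.0434
gripper_force: 44.2
```

Call:
step_arm:
  increments:
    - {"dp": [0, 0, -0.2], "yaw": 0, "grip": 0.3}
    - {"dp": [0, 0, -0.2], "yaw": 0, "grip": 0.3}
    - {"dp": [0, 0, -0.15], "yaw": 0, "grip": 0.3}
    - {"dp": [0, 0, -0.1], "yaw": 0, "grip": 0.3}
    - {"dp": [0, 0, 0], "yaw": 0, "grip": 0.3}

```text
clock: 12.35
position: [0.4629, -0.1425, 0.1183]
ee_rot: [-0.001, 0.995, 0.104, -0.001]
contact_force: [-0.8, 0.2, 0.4]
width: 0.043
gripper_force: 44.3
```

Run:
```python
from h import *
s=manip.get_state();print(s['position'],s['contact_force'],s['moment'],s['width'],s['gripper_force'])
im=shot('wrist');im2=shot('side');p=proj('side',(.48,-.15,.05)).astype(int);print(p)
cv2.imwrite('pics/v5.png',np.hstack([im[60:360,60:460],cv2.resize(im2[p[1]-38:p[1]+37,p[0]-50:p[0]+50],(400,300),interpolation=2)]))
```

```text
[ 0.46294544 -0.14247387  0.11828101] [-0.84492694  0.22150819  0.433669  ] [-0.07272059  0.01737936  0.01705807] 0.04295802245053217 44.26825494971126
[281 211]
```

View pics/v5.png

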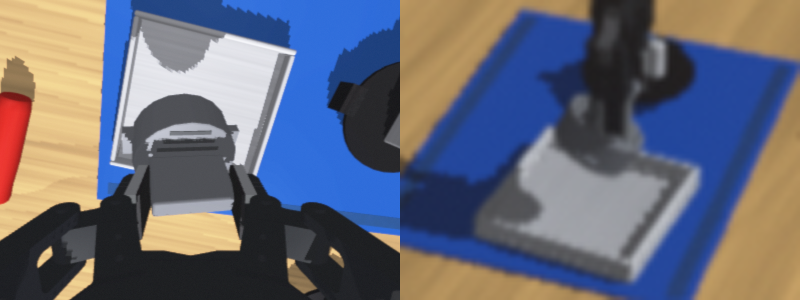

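The filter hangs tilted over the tray (wrist crop around (185,165)). I'll lower it until its edge touches.

Call:
step_arm:
  increments:
    - {"dp": [0, -0.035, -0.05], "yaw": 0, "grip": 0.3}
    - {"dp": [0, 0, -0.05], "yaw": 0, "grip": 0.3}
    - {"dp": [0, 0, -0.05], "yaw": 0, "grip": 0.3}
    - {"dp": [0, 0, -0.05], "yaw": 0, "grip": 0.3}
    - {"dp": [0, 0, 0], "yaw": 0, "grip": 0.3}
  squeeze: 25

```text
clock: 13.08
position: [0.4633, -0.1494, 0.078]
ee_rot: [-0.001, 0.995, 0.104, -0.001]
contact_force: [-0.4, 0.2, -1.1]
width: 0.0434
gripper_force: 44.3
```

Call:
step_arm:
  increments:
    - {"dp": [0, 0, -0.01], "yaw": 0, "grip": 0.3}
    - {"dp": [0, 0, -0.01], "yaw": 0, "grip": 0.3}
    - {"dp": [0, 0, 0], "yaw": 0, "grip": 0.3}

```text
clock: 13.45
position: [0.464, -0.1499, 0.0752]
ee_rot: [0.0, 0.995, 0.104, 0.0]
contact_force: [0.3, 0.8, 0.4]
width: 0.0428
gripper_force: 44.3
```

Call:
step_arm:
  increments:
    - {"dp": [0, 0, -0.01], "yaw": 0, "grip": 0.31}
    - {"dp": [0, 0, -0.01], "yaw": 0, "grip": 0.31}
    - {"dp": [0, 0, 0], "yaw": 0, "grip": 0.31}
  squeeze: 24

```text
clock: 13.82
position: [0.4647, -0.15, 0.0717]
ee_rot: [0.0, 0.995, 0.104, 0.001]
contact_force: [0.7, 0.7, 3.5]
width: 0.0435
gripper_force: 45.0
```

Call:
step_arm:
  increments:
    - {"dp": [0, 0, -0.01], "yaw": 0, "grip": 0.32}
    - {"dp": [0, 0, 0], "yaw": 0, "grip": 0.32}

```text
clock: 14.08
position: [0.4659, -0.1501, 0.0711]
ee_rot: [0.001, 0.995, 0.104, 0.002]
contact_force: [0.4, 1.8, 14.3]
width: 0.0431
gripper_force: 46.5
```

Call:
step_arm:
  increments:
    - {"dp": [0.02, 0.004, -0.001], "yaw": 0, "grip": 0.35}
    - {"dp": [0.02, 0.004, -0.003], "yaw": 0, "grip": 0.35}
    - {"dp": [0.02, 0.004, -0.004], "yaw": 0, "grip": 0.35}
    - {"dp": [0, 0, 0], "yaw": 0, "grip": 0.35}

```text
clock: 14.58
position: [0.4768, -0.1472, 0.0683]
ee_rot: [-0.0, 0.995, 0.104, 0.001]
contact_force: [-0.6, 2.0, 7.4]
width: 0.0423
gripper_force: 23.6
```

Run:
```python
from h import *
s=manip.get_state();print(s['position'],s['contact_force'],s['moment'],s['width'],s['gripper_force'])
```

```text
[ 0.47684111 -0.14718698  0.06832402] [-0.57101676  2.01547477  7.42231739] [ 0.41655592  0.06722906 -0.02292375] 0.042276320277820106 23.614029952150304
```

Call:
step_arm:
  increments:
    - {"dp": [0.02, 0.004, -0.006], "yaw": 0, "grip": 0.35}
    - {"dp": [0.02, 0.004, -0.007], "yaw": 0, "grip": 0.35}
    - {"dp": [0.02, 0.004, -0.009], "yaw": 0, "grip": 0.35}
    - {"dp": [0, 0, 0], "yaw": 0, "grip": 0.35}

```text
clock: 15.08
position: [0.4878, -0.1446, 0.0632]
ee_rot: [-0.0, 0.995, 0.104, -0.0]
contact_force: [-1.0, 2.0, 4.3]
width: 0.0423
gripper_force: 23.9
```

Run:
```python
from h import *
s=manip.get_state();print(s['position'],s['contact_force'],s['moment'],s['width'],s['gripper_force'])
im=shot('wrist');im2=shot('side');p=proj('side',(.48,-.15,.05)).astype(int)
cv2.imwrite('pics/v6.png',np.hstack([im[60:360,60:460],cv2.resize(im2[p[1]-38:p[1]+37,p[0]-50:p[0]+50],(400,300),interpolation=2)]))
```

```text
[ 0.48780768 -0.14464955  0.06315819] [-0.99425158  2.01752919  4.31009997] [ 0.40591276  0.31956284 -0.01799483] 0.04232324338117197 23.929572701454163
```

View pics/v6.png

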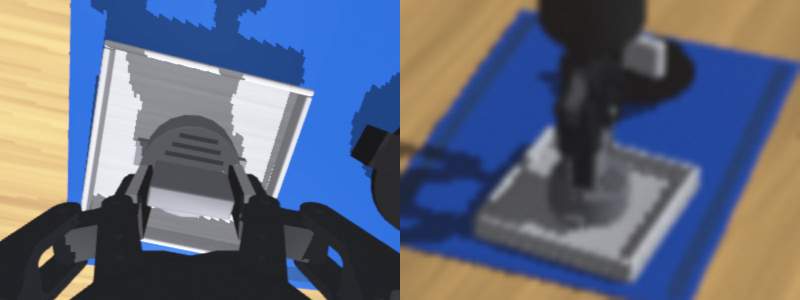

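The side view shows the filter standing nearly upright on the tray floor, inside the walls (around (590,200) in the crop). I'll finish the pivot and release slowly. That was picture 10 of 10, so from here I'll rely on masks and numbers.

Call:
step_arm:
  increments:
    - {"dp": [0.015, 0.003, -0.009], "yaw": 0, "grip": 0.35}
    - {"dp": [0.015, 0.003, -0.009], "yaw": 0, "grip": 0.35}
    - {"dp": [0, 0, 0], "yaw": 0, "grip": 0.35}

```text
clock: 15.55
position: [0.4915, -0.1439, 0.0608]
ee_rot: [-0.0, 0.994, 0.105, -0.002]
contact_force: [-8.6, -0.2, 19.0]
width: 0.0422
gripper_force: 25.4
```

Run:
```python
from h import *
s=manip.get_state();print(s['position'],s['contact_force'],s['moment'],s['width'],s['gripper_force'])
```

```text
[ 0.49154163 -0.14386895  0.06083213] [-8.55568381 -0.19575105 19.00506041] [0.18331353 1.46275684 0.00761641] 0.042221809235901846 25.407714173197746
```

Call:
step_arm:
  increments:
    - {"dp": [-0.012, -0.002, 0.008], "yaw": 0, "grip": 0.4}
    - {"dp": [0, 0, 0], "yaw": 0, "grip": 0.52}
    - {"dp": [0, 0, 0], "yaw": 0, "grip": 0.6}
    - {"dp": [0, 0, 0], "yaw": 0, "grip": 0.7}
    - {"dp": [0, 0, 0], "yaw": 0, "grip": 0.75}

```text
clock: 16.18
position: [0.4917, -0.1443, 0.0609]
ee_rot: [0.0, 0.995, 0.104, -0.0]
contact_force: [-0.0, 0.4, 0.6]
width: 0.0643
gripper_force: 0.0
```

Call:
step_arm:
  increments:
    - {"dp": [0, 0, 0.05], "yaw": 0, "grip": 0.75}
    - {"dp": [0, 0, 0.1], "yaw": 0, "grip": 0.8}
    - {"dp": [0, 0, 0.2], "yaw": 0, "grip": 1}
    - {"dp": [0, 0, 0.25], "yaw": 0, "grip": 1}
    - {"dp": [0, 0, 0.25], "yaw": 0, "grip": 1}

```text
clock: 16.8
position: [0.4914, -0.1441, 0.2333]
ee_rot: [0.0, 0.995, 0.104, 0.0]
contact_force: [0.2, -0.0, 1.0]
width: 0.0855
gripper_force: 0.0
```

Call:
step_arm:
  increments:
    - {"dp": [-0.05, -0.2, 0.2], "yaw": 0, "grip": 1}
    - {"dp": [-0.05, -0.2, 0], "yaw": 0, "grip": 1}
    - {"dp": [-0.05, -0.2, 0], "yaw": 0, "grip": 1}
    - {"dp": [0, -0.2, 0], "yaw": 0, "grip": 1}
    - {"dp": [0, 0, 0], "yaw": 0, "grip": 1}

```text
clock: 17.42
position: [0.4614, -0.3069, 0.2715]
ee_rot: [0.001, 0.995, 0.103, 0.0]
contact_force: [0.6, 0.9, 0.1]
width: 0.0853
gripper_force: 0.0
```

Run:
```python
from h import *
s=manip.get_state();print(s['position'],s['ee_rot'])
c=cams.get_calibration('wrist');im=shot('wrist');np.save('w7.npy',c,allow_pickle=True);cv2.imwrite('pics/w7.png',im)
print('cov',proj('wrist',(.512,-.305,.053),c),'tray',proj('wrist',(.4885,-.1437,.02),c))
hsv=cv2.cvtColor(im,cv2.COLOR_BGR2HSV)
# bright grey bar near the cover
p=proj('wrist',(.512,-.305,.053),c)
m=((hsv[...,1]<60)&(hsv[...,2]>110)).astype(np.uint8)
n,l,st,ce=cv2.connectedComponentsWithStats(m)
for i in range(1,n):
    if st[i,4]>60 and np.linalg.norm(ce[i]-p)<60:
        r=cv2.minAreaRect(np.argwhere(l==i)[:,::-1].astype(np.float32));print(st[i],r)
```

```text
[ 0.46136706 -0.30688357  0.27149315] [8.01449038e-04 9.94697691e-01 1.02838850e-01 1.77450543e-04]
cov [256.49492718 134.14308695] tray [132.92681812 125.10684288]
[247 111  21  36 372] ((256.9707336425781, 128.93658447265625), (10.568706512451172, 35.45949172973633), 20.224857330322266)
```

Run:
```python
from h import *
c=np.load('w7.npy',allow_pickle=True).item();im=cv2.imread('pics/w7.png')
C=np.array([256.97,128.94]);d=17.5*np.array([-np.sin(np.radians(20.2)),np.cos(np.radians(20.2))])
a=onz('wrist',*(C-d),.053,c);b=onz('wrist',*(C+d),.053,c)
print(a,b,(a+b)/2,np.linalg.norm(a-b),np.degrees(np.arctan2(*(a-b)[[1,0]])))
# arm ends: dark mask extents
g=cv2.cvtColor(im,cv2.COLOR_BGR2GRAY);hsv=cv2.cvtColor(im,cv2.COLOR_BGR2HSV)
m=((hsv[...,2]<60)).astype(np.uint8)
n,l,st,ce=cv2.connectedComponentsWithStats(m)
i=np.bincount(l[110:150,225:290][m[110:150,225:290]>0]).argmax();print(st[i],ce[i],onz('wrist',*ce[i],.023,c))
# filter: gray map on tray
P=np.array([proj('wrist',(x,y,.035),c) for x in(.43,.545) for y in(-.2,-.085)]);x0,y0=P.min(0).astype(int);x1,y1=P.max(0).astype(int)
print(x0,y0,x1,y1)
for r in g[y0:y1:5,max(x0,0):x1:5]:print(' '.join('%3d'%v for v in r))
```

```text
[ 0.53824831 -0.30728363  0.053     ] [ 0.49740823 -0.30114931  0.053     ] [ 0.51782827 -0.30421647  0.053     ] 0.04129821244771536 -8.542167303985599
[ 219   92   75   70 3417] [256.17881182 126.39859526] [ 0.52032869 -0.30353572  0.023     ]
79 67 178 178
 90  89 191 138 222 201 131  65  53  52  54  55  55  55  56  55  56  58  57  57
 90  90 187 128 201 205 204 121 163 208 147  70  56  56  54  56  55  56  58  58
 90  89 179 137 199 203 203 142 117 120 118 115 161 212 158  76  56  56  56  57
 90  90 165 148 203 205 208 188 116 118 118 118 119 118 140 199 215 215 163  82
 90  93 152 164 203 204 204 121 119 120 122 118 115 117 118 203 203 205 203 202
 89  97 141 178 206 204 201 118 118 119 119 118 117 120 121 165 197 201 203 207
 91 106 131 191 204 203 207 118 120 116 115 116 117 118 117 120 204 206 209 206
 90 121 127 195 200 202 195 112  76  53  75  76  75  74 117 115 197 201 200 203
 91 134 126 197 201 201 185  75  68  55  71  77  69 112  62 116 203 201 199 200
 89 151 124 201 202 199 122  76  56  54  72  75  66  93 108  62 175 199 198 200
 89 169 125 201 201 129 124  82  65  66 
[... 299 characters left out ...]
 201 200 146 127 126 100  88 118 130 131 127 197 195 198 131
 91 184 136 199 197 196 199 198 172 128 112  89 129 142 155 197 197 199 202 140
 91 175 112 115 118 156 200 200 198 195 194 192 195 199 199 198 199 200 198 169
 92 160 102 117 114 114 115 115 116 135 173 196 197 194 192 195 194 197 199 192
 94 133  98  99 112 115 116 116 114 114 114 115 115 143 189 195 193 196 193 192
 97  90  90 121 210 174 113 100 108 114 113 114 113 113 113 115 115 114 119 169
102  91  89  90  91  92  88 103 180 200 137 102 100 113 111 113 112 114 116 135
102  90  91  91  89  90  89  90  89  89  90  90 123 215 180 113  99 108 132 125
110  88  81  81  80  81  85  89  91  89  90  91  90  91  91  91 101 173 198 112
```

The cover's bar is at (0.518, -0.304) with yaw about -8.5°. The filter's grey patch sits inside the tray. Now I'll grasp the cover.

Call:
step_arm:
  increments:
    - {"dp": [0.094, 0.005, -0.15], "yaw": -0.8, "grip": 0.8}
    - {"dp": [0.094, 0.005, -0.2], "yaw": -0.8, "grip": 0.6}
    - {"dp": [0.094, 0.005, -0.2], "yaw": -0.76, "grip": 0.5}
    - {"dp": [0, 0, -0.2], "yaw": 0, "grip": 0.5}
    - {"dp": [0, 0, -0.15], "yaw": 0, "grip": 0.5}
  squeeze: 22

```text
clock: 18.1
position: [0.5178, -0.2991, 0.0898]
ee_rot: [-0.001, 0.997, -0.071, -0.001]
contact_force: [-0.1, -0.3, -0.1]
width: 0.0425
gripper_force: 0.0
```

Call:
step_arm:
  increments:
    - {"dp": [0, 0, -0.1], "yaw": 0, "grip": 0.5}
    - {"dp": [0, 0, -0.075], "yaw": 0, "grip": 0.4}
    - {"dp": [0, 0, 0], "yaw": 0, "grip": 0.3}
    - {"dp": [0, 0, 0], "yaw": 0, "grip": 0.05}
    - {"dp": [0, 0, 0], "yaw": 0, "grip": 0.05}

```text
clock: 18.73
position: [0.5185, -0.3016, 0.0571]
ee_rot: [0.001, 0.997, -0.072, 0.001]
contact_force: [0.2, 1.1, -1.1]
width: 0.0115
gripper_force: 26.0
```

Call:
step_arm:
  increments:
    - {"dp": [0, 0, 0], "yaw": 0, "grip": 0.05}
    - {"dp": [0, 0, 0], "yaw": 0, "grip": 0.05}

```text
clock: 18.98
position: [0.5184, -0.3016, 0.057]
ee_rot: [0.0, 0.997, -0.072, 0.001]
contact_force: [-0.1, 1.2, 3.5]
width: 0.0112
gripper_force: 26.7
```

Call:
step_arm:
  increments:
    - {"dp": [0, 0, 0.1], "yaw": 0, "grip": 0.05}
    - {"dp": [0, 0, 0.25], "yaw": 0, "grip": 0.05}
    - {"dp": [0, 0, 0.3], "yaw": 0, "grip": 0.05}
    - {"dp": [0, 0.1, 0.3], "yaw": 0, "grip": 0.05}
    - {"dp": [0.02, 0.2, 0.25], "yaw": 0.6, "grip": 0.05}

```text
clock: 19.6
position: [0.5219, -0.2432, 0.2964]
ee_rot: [0.001, 1.0, -0.027, 0.001]
contact_force: [-0.2, 0.1, -1.6]
width: 0.0114
gripper_force: 26.0
```

Call:
step_arm:
  increments:
    - {"dp": [0.03, 0.25, 0], "yaw": 0.6, "grip": 0.05}
    - {"dp": [0.03, 0.25, 0], "yaw": 0.6, "grip": 0.05}
    - {"dp": [0.03, 0.25, 0], "yaw": 0.6, "grip": 0.05}
    - {"dp": [0.03, 0.25, 0], "yaw": 0.6, "grip": 0.05}
    - {"dp": [0.03, 0.25, 0], "yaw": 0.6, "grip": 0.05}

```text
clock: 20.23
position: [0.5517, 0.009, 0.294]
ee_rot: [0.0, 0.98, 0.198, -0.0]
contact_force: [0.3, -0.3, 0.2]
width: 0.0113
gripper_force: 26.0
```

Call:
step_arm:
  increments:
    - {"dp": [0.03, 0.25, 0], "yaw": 0.6, "grip": 0.05}
    - {"dp": [0.03, 0.25, 0], "yaw": 0.6, "grip": 0.05}
    - {"dp": [0.01, 0.09, 0], "yaw": 0.03, "grip": 0.05}
    - {"dp": [0, 0, 0], "yaw": 0, "grip": 0.05}
    - {"dp": [0, 0, 0], "yaw": 0, "grip": 0.05}

```text
clock: 20.85
position: [0.5657, 0.1241, 0.294]
ee_rot: [0.001, 0.958, 0.285, -0.0]
contact_force: [0.2, 0.1, -0.9]
width: 0.0115
gripper_force: 26.0
```

Run:
```python
from h import *
s=manip.get_state();print(s['position'],s['ee_rot'],s['contact_force'],s['moment'],s['width'],s['gripper_force'])
print(np.degrees(2*np.arctan2(s['ee_rot'][2],s['ee_rot'][1])), (s['position']-PORT)@H,(s['position']-PORT)@PY)
im=shot('wrist');hsv=cv2.cvtColor(im,cv2.COLOR_BGR2HSV);cv2.imwrite('pics/w8.png',im)
np.save('w8.npy',cams.get_calibration('wrist'),allow_pickle=True)
```

```text
[0.56573204 0.12410059 0.29398639] [ 5.78282013e-04  9.58470136e-01  2.85192040e-01 -4.05852559e-04] [ 0.18032098  0.07461878 -0.94824645] [0.00793192 0.00369982 0.04497185] 0.011487690407753435 26.009020507335663
33.140664710206536 -0.017347995625619627 -0.0022433021601485593
```

Call:
step_arm:
  increments:
    - {"dp": [0, 0.017, -0.1], "yaw": 0.02, "grip": 0.05}
    - {"dp": [0, 0, -0.1], "yaw": 0, "grip": 0.05}
    - {"dp": [0, 0, -0.1], "yaw": 0, "grip": 0.05}
    - {"dp": [0, 0, -0.08], "yaw": 0, "grip": 0.05}
    - {"dp": [0, 0, 0], "yaw": 0, "grip": 0.05}

```text
clock: 21.52
position: [0.5652, 0.1279, 0.2169]
ee_rot: [-0.0, 0.958, 0.287, -0.001]
contact_force: [0.5, 0.8, -0.9]
width: 0.0116
gripper_force: 26.0
```

Call:
step_arm:
  increments:
    - {"dp": [0, 0, -0.015], "yaw": 0, "grip": 0.05}
    - {"dp": [0, 0, -0.015], "yaw": 0, "grip": 0.05}
    - {"dp": [0, 0, 0], "yaw": 0, "grip": 0.05}

```text
clock: 21.9
position: [0.5659, 0.1289, 0.2123]
ee_rot: [0.0, 0.958, 0.287, 0.0]
contact_force: [0.6, 0.2, -0.7]
width: 0.0113
gripper_force: 26.0
```

```bash
cat > st.py <<'E'
from h import *
s=manip.get_state();p=s['position']-PORT
print('h %.1f py %.1f z %.1f'%(p@H*1e3,p@PY*1e3,s['position'][2]*1e3),'yaw %.2f'%np.degrees(2*np.arctan2(s['ee_rot'][2],s['ee_rot'][1])))
f=s['contact_force'];print('F h,py,z',(f@H).round(1),(f@PY).round(1),f[2].round(1),'M',np.round([s['moment']@H,s['moment']@PY,s['moment'][2]],2),s['width'].round(4) if hasattr(s['width'],'round') else s['width'],s['gripper_force'],s['clock'])
E
python3 st.py
```

```text
h -14.5 py 1.7 z 212.3 yaw 33.40
F h,py,z 0.6 -0.2 -0.7 M [-0.04 -0.   -0.03] 0.01128424011216905 25.982685685157776 21.9
```

Call:
step_arm:
  increments:
    - {"dp": [-0.002, -0.007, -0.012], "yaw": 0, "grip": 0.05}
    - {"dp": [0, 0, -0.012], "yaw": 0, "grip": 0.05}
    - {"dp": [0, 0, 0], "yaw": 0, "grip": 0.05}

```text
clock: 22.28
position: [0.5652, 0.1275, 0.2086]
ee_rot: [0.0, 0.958, 0.287, 0.0]
contact_force: [-2.2, -0.5, 5.6]
width: 0.0113
gripper_force: 27.2
```

```bash
python3 st.py
```

```text
h -16.0 py 0.9 z 208.6 yaw 33.40
F h,py,z -2.1 0.8 5.6 M [0.28 0.23 0.09] 0.01132671311207376 27.174451053142548 22.275
```

Call:
step_arm:
  increments:
    - {"dp": [-0.01, -0.007, -0.012], "yaw": 0, "grip": 0.05}
    - {"dp": [-0.01, -0.007, -0.015], "yaw": 0, "grip": 0.05}
    - {"dp": [0, 0, 0], "yaw": 0, "grip": 0.05}

```text
clock: 22.65
position: [0.5623, 0.1251, 0.2031]
ee_rot: [-0.0, 0.958, 0.287, 0.002]
contact_force: [-0.9, 2.4, 5.0]
width: 0.0117
gripper_force: 27.5
```

```bash
python3 st.py
```

```text
h -19.7 py 0.5 z 203.1 yaw 33.39
F h,py,z 0.6 2.5 5.0 M [ 0.26 -0.44  0.09] 0.011712021030317706 27.470004558563232 22.65
```

Call:
step_arm:
  increments:
    - {"dp": [-0.009, -0.003, -0.02], "yaw": 0, "grip": 0.05}
    - {"dp": [-0.008, -0.005, -0.02], "yaw": 0, "grip": 0.05}
    - {"dp": [0, 0, 0], "yaw": 0, "grip": 0.05}

```text
clock: 23.02
position: [0.558, 0.1229, 0.1949]
ee_rot: [0.0, 0.958, 0.287, 0.0]
contact_force: [-1.5, 0.4, 7.6]
width: 0.0114
gripper_force: 28.8
```

```bash
python3 st.py
```

```text
h -24.4 py 1.0 z 194.9 yaw 33.39
F h,py,z -1.0 1.2 7.6 M [ 0.22 -0.02 -0.  ] 0.011442437133432942 28.76628667116165 23.025
```

Call:
step_arm:
  increments:
    - {"dp": [-0.004, -0.003, -0.02], "yaw": 0, "grip": 0.05}
    - {"dp": [-0.004, -0.003, -0.02], "yaw": 0, "grip": 0.05}
    - {"dp": [0, 0, 0], "yaw": 0, "grip": 0.05}

```text
clock: 23.4
position: [0.5562, 0.1221, 0.1856]
ee_rot: [-0.0, 0.958, 0.287, -0.0]
contact_force: [-0.3, 2.0, 0.0]
width: 0.0113
gripper_force: 29.2
```

```bash
python3 st.py
```

```text
h -26.4 py 1.3 z 185.6 yaw 33.37
F h,py,z 0.8 1.9 0.0 M [ 0.22 -0.39 -0.12] 0.011314134968084779 29.15445238351822 23.4
```

Call:
step_arm:
  increments:
    - {"dp": [0.006, 0.004, -0.013], "yaw": 0, "grip": 0.05}
    - {"dp": [0, 0, 0], "yaw": 0, "grip": 0.05}

```text
clock: 23.65
position: [0.5565, 0.122, 0.1846]
ee_rot: [0.001, 0.958, 0.288, -0.001]
contact_force: [-4.7, -1.6, 11.2]
width: 0.0117
gripper_force: 30.9
```

```bash
python3 st.py
```

```text
h -26.2 py 1.1 z 184.6 yaw 33.43
F h,py,z -4.8 1.3 11.2 M [0.36 0.53 0.04] 0.011656774759673427 30.866863131523132 23.65
```

Call:
step_arm:
  increments:
    - {"dp": [0.004, 0.003, -0.009], "yaw": 0, "grip": 0.05}
    - {"dp": [0, 0, 0], "yaw": 0, "grip": 0.05}

```text
clock: 23.9
position: [0.5566, 0.1221, 0.1843]
ee_rot: [0.001, 0.958, 0.288, -0.002]
contact_force: [-8.9, -2.5, 18.7]
width: 0.0112
gripper_force: 32.2
```

```bash
python3 st.py
```

```text
h -26.1 py 1.0 z 184.3 yaw 33.44
F h,py,z -8.8 2.8 18.7 M [0.42 1.13 0.03] 0.011215976893380561 32.20101356506348 23.9
```

Call:
step_arm:
  increments:
    - {"dp": [0.004, 0.003, -0.009], "yaw": 0, "grip": 0.05}
    - {"dp": [0, 0, 0], "yaw": 0, "grip": 0.05}
    - {"dp": [-0.01, -0.007, 0.022], "yaw": 0, "grip": 0.05}
    - {"dp": [0, 0, 0], "yaw": 0, "grip": 0.3}
    - {"dp": [0, 0, 0], "yaw": 0, "grip": 0.4}

```text
clock: 24.52
position: [0.5571, 0.1223, 0.1833]
ee_rot: [0.0, 0.958, 0.287, -0.001]
contact_force: [-0.1, -0.1, 0.4]
width: 0.0341
gripper_force: 0.0
```

Call:
step_arm:
  increments:
    - {"dp": [0, 0, 0.1], "yaw": 0, "grip": 0.5}
    - {"dp": [0, 0, 0.2], "yaw": 0, "grip": 0.8}
    - {"dp": [-0.05, -0.03, 0.2], "yaw": 0, "grip": 1}
    - {"dp": [-0.05, -0.03, 0.1], "yaw": 0, "grip": 1}
    - {"dp": [0, 0, 0], "yaw": 0, "grip": 1}

```text
clock: 25.15
position: [0.5378, 0.1103, 0.3053]
ee_rot: [0.0, 0.958, 0.287, 0.001]
contact_force: [0.5, 0.2, -0.1]
width: 0.0855
gripper_force: 0.0
```

```bash
python3 st.py
python3 - <<'E'
from h import *
c=cams.get_calibration('wrist');im=shot('wrist','w9.png');np.save('w9.npy',c,allow_pickle=True)
P0=PORT+.0007*PY
home=P0+.004*PZ
hsv=cv2.cvtColor(im,cv2.COLOR_BGR2HSV)
q=[proj('wrist',home+.05*PZ+a*.021*PX+b*.006*PY,c) for a,b in((1,1),(1,-1),(-1,-1),(-1,1))];print('pred bar top',np.round(q,1).tolist())
q=[proj('wrist',home+.02*PZ+.046*(np.cos(t)*PX+np.sin(t)*PY),c) for t in np.radians([0,90,180,270])];print('pred disc x+,y+,x-,y-',np.round(q,1).tolist())
cx,cy=np.mean(q,0).astype(int)
g=cv2.cvtColor(im,cv2.COLOR_BGR2GRAY)
print(cx-56,cy-52)
for r in g[cy-52:cy+60:4,cx-56:cx+60:4]:print(' '.join('%3d'%v for v in r))
E
```

```text
h -48.3 py 1.6 z 305.3 yaw 33.37
F h,py,z 0.5 -0.1 -0.1 M [ 0.02 -0.06 -0.02] 0.08548565896885073 0.0 25.15
pred bar top [[242.9, 153.1], [257.1, 153.1], [256.2, 188.6], [243.7, 188.6]]
pred disc x+,y+,x-,y- [[250.0, 108.7], [203.1, 152.0], [249.8, 185.9], [296.7, 152.1]]
193 97
197 196 195 195 193 192 190 188 187 121  68  67  68  67  66  67  68  67  67  68  66  67  68 100 158 157 155 154 155
196 196 195 196 193 190 189 188 150  72  94  53  18  19  20  20  18  30  63  67  67  67  68  69  75 156 156 154 154
195 196 194 194 192 191 189  69  61 100 104  76  19  17  19  17  19  20  19  22  48  68  68  68  67  69 155 155 153
194 194 193 193 192 190  95  56  20  69  34  17  19  22  27  26  22  19  18  21  18  34  68  68  67  67 137 154 153
192 193 191 191 190 188  77  16  18  23  67  84  83  81  79  76  75  73  68  47  19  20  20  67  67  68  82 154 152
191 189 190 190 189 150  18  23  85  88  86  84  82  79  77  77  74  72  69  67  64  51  18  48  67  67  67 152 153
189 189 189 188  88  44  45  90  88  86  85  83  81  79  77  74  72  71  69  67  64  63  59  22  67  68  69 117 144
187 187 
[... 1727 characters left out ...]
 147
161 161 160 160 160 159 159 157 104 157 143  66  61 218 228 225  94  53  83 147 124 140 150 148 148 148 147 148 148
191 189 189 190 205 205 204 204 190 203 203 191 201 211 222 223 216 216 219 218 214 216 215 214 217 224 227 228 228
237 235 234 234 234 233 233 233 233 233 233 233 234 234 234 232 231 234 233 234 233 231 231 232 232 233 232 233 231
175 181 179 167 169 177 169 171 171 186 187 193 185 181 177 186 180 178 174 179 172 167 173 173 161 178 174 167 169
175 171 179 180 176 169 172 173 169 172 171 186 191 191 181 182 174 183 176 174 179 175 168 175 173 166 169 178 173
174 175 173 174 181 182 172 171 173 169 172 172 171 183 192 187 181 180 174 181 176 172 179 172 175 174 173 170 176
```

Run:
```python
from h import *
c=np.load('w9.npy',allow_pickle=True).item();g=cv2.cvtColor(cv2.imread('pics/w9.png'),cv2.COLOR_BGR2GRAY)
print('up edge, cols 240-260',[g[102:120,x].tolist() for x in (236,248,258)])
print('down, cols 238,262',[g[178:192,x].tolist() for x in (236,264)])
print('bar col 250',g[148:162,250].tolist())
print('left edge row145..',g[150,196:212].tolist(),'right',g[150,290:306].tolist())
def pred(t,dn,dx):
    a=np.radians(t);px=np.cos(a)*PX+np.sin(a)*PZ;pz=np.cos(a)*PZ-np.sin(a)*PX
    o=PORT+.0007*PY+(.004+dn)*PZ+dx*PX
    return [round(float(proj('wrist',o+q,c)[1]),1) for q in(.02*pz+.046*px,.02*pz-.046*px+.0*PY,.05*pz+.021*px,.02*pz+.0495*0*px,.018*PZ-.044*px+.0125*PY)]
for k in((0,0,0),(4,0,0),(-4,0,0),(0,.004,0),(0,0,.003)):print(k,pred(*k))
```

```text
up edge, cols 240-260 [[87, 93, 95, 93, 82, 52, 24, 19, 16, 30, 61, 83, 86, 86, 85, 85, 83, 84], [16, 18, 20, 19, 20, 18, 21, 26, 54, 76, 79, 79, 79, 80, 79, 78, 78, 77], [17, 18, 18, 15, 22, 17, 19, 21, 33, 69, 73, 74, 72, 73, 73, 73, 72, 73]]
down, cols 238,262 [[60, 59, 60, 59, 58, 58, 61, 85, 131, 137, 149, 198, 232, 235], [53, 52, 52, 50, 52, 50, 51, 66, 118, 142, 159, 219, 234, 235]]
bar col 250 [102, 102, 104, 104, 106, 126, 183, 231, 237, 237, 237, 237, 236, 236]
left edge row145.. [176, 175, 157, 117, 106, 105, 89, 86, 92, 96, 97, 96, 101, 106, 110, 108] right [62, 58, 58, 57, 57, 57, 53, 52, 50, 50, 53, 57, 81, 119, 147, 151]
(0, 0, 0) [108.7, 185.9, 153.1, 152.0, 183.4]
(4, 0, 0) [112.1, 184.8, 157.4, 153.1, 181.4]
(-4, 0, 0) [105.5, 186.9, 148.7, 150.8, 185.2]
(0, 0.004, 0) [110.9, 188.5, 156.0, 154.5, 185.9]
(0, 0, 0.003) [105.4, 184.0, 150.2, 149.5, 181.4]
```

Run:
```python
from h import *
a=cv2.imread('pics/side.png').astype(int);b=shot('side').astype(int)
for n,(x,y,w,h) in dict(can=(178,168,22,38),blower=(212,162,20,30),driver=(258,250,42,26)).items():print(n,np.abs(a-b)[y:y+h,x:x+w].mean().round(1))
t=shot('top');g=cv2.cvtColor(t,cv2.COLOR_BGR2GRAY);p=proj('top',(.4915,-.144,.035));print(p,proj('top',(.4915,-.144,.063)))
x,y=p.astype(int)
for r in g[y-24:y+26:2,x-24:x+26:2]:print(' '.join('%3d'%v for v in r))
```

```text
can 27.9
blower 22.3
driver 15.7
[256.79397118 208.85000565] [256.86141973 207.0062532 ]
 89  85  88  87  85  87  86  87  87  86  85  75  84  82  72  70  82  69  70  59  66  82  84  82  83
 85  71  73  64  61  69  61  62  69  61  60  58  58  60  57  57  58  59  57  58  57  62  86  84  84
 84  58  61  60  61  61  62  59  61  59  57  59  58  54  54  53  54  53  52  54  55  57  96  80  81
 85  57  60  60  67  69  71  82  72  86  96 102 122 156 162 171 198 198 193 191 188 173 180  78  83
 84  96 183 176 183 175 136 156 126 148 153  97 105 120 160 167 171 169 172 172 173  99 175  77  82
 83  97 152 176 168 167 102 102 103 104 101 103 103 101 140 176 173 173 172 171 174 100 185  80  83
 83 100 154 174 175 178 153 104 105 103 102 103 103 102  98 139 173 171 171 172 176 102 164  81  82
 87  85 157 176 175 178 133 106 106 106 107 107 106 105 105 108 175 173 172 170 173 100 131  82  82
 85  79 164 175 174 176 106 106 106 105 102  88  81  80  81  97 138 170 169 169 168 146 115  88  82
 84  72 180 176 175 177 106 106 107  95  74  62  67  65  66  82 118 171 171 169 169 165 117  97  82
 86  66 169
[... 788 characters left out ...]

 88  59 141 176 177 177 175 175 174 176 161 138 114 115 139 155 171 173 172 171 171 174  99 176  82
 87  61 143 177 175 175 175 174 175 172 172 173 174 165 173 172 169 168 168 168 168 171  98 180  82
 87  83 125 176 172 173 173 174 174 173 174 174 173 170 170 172 168 172 171 172 173 173 104 153  84
 86  83 108 176 178 178 146 173 142 139 169 140 136 108 130 133 108 129 101 103 102 103 100 138  87
 86  84 114 112 106 104 103 106 104 103 103 103 103 103 102 103 103 103 103 102 102 100  98 117  88
 86  87 107 106 103 104 102 103 102 102 103 104 105 100 102 104 107 113 120 134 154 163 171 186 104
 84  87 107 162 171 179 199 199 193 192 190 185 192 175 170 182 172 163 151 138 136 122 118 112  85
```

Run:
```python
from h import *
a=cv2.imread('pics/top.png');b=shot('top')
for i in(a,b):
    h=cv2.cvtColor(i,cv2.COLOR_BGR2HSV);m=((h[...,1]>150)&((h[...,0]<6)|(h[...,0]>174))&(h[...,2]>60))[200:280,180:225]
    print('red',m.sum(),np.argwhere(m).mean(0).round(1))
for n,(x,y,w,hh) in dict(can=(212,100,26,44),blower=(275,113,26,26)).items():print(n,np.abs(a.astype(int)-b)[y:y+hh,x:x+w].mean().round(1))
```

```text
red 271 [38.6 24.8]
red 271 [38.7 24.7]
can 25.2
blower 2.2
```

Run:
```python
from h import *
a=cv2.cvtColor(cv2.imread('pics/top.png'),cv2.COLOR_BGR2GRAY);b=cv2.cvtColor(shot('top'),cv2.COLOR_BGR2GRAY)
for i in(a,b):
    print()
    for r in i[96:150:4,204:246:3]:print(' '.join('%3d'%v for v in r))
```

```text
87  87  88  89  91  92  90  88  88  90  91  92  91  93
145  86  90  84  84  84 102 137  95  88  92  93  95  96
167  97  91  94  94  99  99 121 165 167 167 144  95  92
149 148  90  94 102 100 101 102 101 145 157 158 157 158
149 151  89  95 101 101 102 103 103  99 157 157 158 158
159 158 153  92 100 101 101 101 100  93 159 156 156 158
157 161 162  99  92 100  98  88  95  86 163 166 168 168
163 168 168 161 134 137  94  90 107 162 151 158 160 161
161 165 165 169 100 171 188 199 205 196 156 160 161 159
159 158 158 157 156 154 191 203 205 202 165 161 162 160
167 170 166 163 164 128 184 199 203 202 156 163 164 165
152 154 155 157 161 162 161 184 194 171 147 146 141 144
146 140 138 138 138 141 142 140 142 143 144 147 149 151
147 149 150 153 152 152 151 153 153 153 156 157 158 160

 89  88  88  90  90  91 121 146 147 147 153 154 154 152
145  87  90  82  83  85  99 148 151 151 157 154 157 157
163  97  91  92  90 156 159 166 160 161 163 159 159 157
147 148  92  93 172 166 166 172 171 159 156 155 156 157
150 150  88 119 166 167 172 171 170 167 152 154 155 157
156 157 151 100 168 169 169 170 167 179 154 152 154 157
155 159 160  97 152 185 186 172 204 159 157 164 164 166
162 165 166 158 130 150 165 175 175 174 147 157 158 160
160 162 164 166 101 169 185 198 202 194 153 158 158 157
156 156 154 156 153 153 189 200 201 198 161 160 159 159
166 165 165 159 160 125 183 196 201 198 156 159 161 162
149 152 153 155 159 160 159 181 189 169 145 142 141 139
146 138 136 135 137 139 140 139 141 142 142 145 145 149
145 146 149 150 151 150 149 151 151 153 153 154 157 156
```

The can has the same outline and has only lost the arm's shadow, and the other bystanders haven't moved. I'm handing in.

```bash
python3 -c "
from rig import ticket
print(ticket.sign_off())"
```

```text
the job is handed in; nothing more can be done
None
```

The job is handed in at about 25.5 s of the 61 s: the filter stands handle-up in the tray, the cover is pressed home on the port (image edges within about 1 mm of home; clip snap judged from force and height, not seen), and the bystanders are unmoved.

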